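# Swing out and lock the prop leg of a shop display board

### The job

The display board lies face down on the counter with its red prop leg half folded. Swing the leg up and out, past its ball catch, and press it firmly home against the rubber stop with about 15 N for a moment; then push the yellow lock bolt fully in behind it so that the leg cannot fold back. Never push on the board or its parts with more than 25 N, and leave the stock around it where it stands.

Things in the scene. Friction and masses are not known exactly. Their poses are not given: they have to be found in the camera images.
- stand: display board lying face down, too heavy to shift: wooden back in an aluminium frame, 290 x 230 mm, 20 mm thick. Origin: centre of its underside, on the counter. x: along the board, the way in which the leg's foot travels over the top as it swings out; y: along the leg's hinge pin, the way in which the lock bolt is pushed in; z: up.
- hinge (a point): centre of the hinge pin on the board's back, 45 mm above the counter and 30 mm from the board's centre along its x. The leg turns about the board's y axis through this point. A grey yoke on the same pin carries the rubber stop, the ball catch and the lock bolt; it is clamped at a different angle on every board.
- foot (a point): centre of the leg's foot, a black rubber bar 16 mm thick and 44 mm long, parallel to the hinge pin and 130 mm from it. The leg is a red plate 30 x 8 mm. Force felt at the foot: 2 to 3 N to move the stiff leg, 6 to 12 N to get by the ball catch (which is not the stop), then easy again; at the stop it rises steeply, 3 to 4 N per mm. Press it with about 15 N.
- leg (a joint): angle of the leg: 0 folded flat along the board's -x, pi/2 straight up, growing as it swings out. It starts at 0.55 to 0.85 and stays where it is left. It meets the rubber stop somewhere between 1.42 and 1.72, and the ball catch about 0.28 before the stop.
- tab (a point): centre of the bolt's upright yellow tab: 44 mm tall, 24 wide and 6 thick (along the board's y). With the bolt out it stands 91 mm to the board's -y side of the leg's middle and 59 mm from the hinge pin. It leans with the yoke, up to 0.15 rad either way. Its x axis is square to the leg at its stop, pointing the way the leg swings out; the foot, when home, lies 11 mm along it.
- bolt (a joint): how far the lock bolt is pushed in along the board's y: 0 out, 0.030 m fully in, where it stops firmly. It slides stiffly (about 3 N) and stays. Its 10 mm round-nosed pin passes behind the leg only when the leg is home; otherwise it runs against the leg's side after about 5 mm.
- discs: stack of cutting discs, 100 mm across and 25 mm high, dark red and black. Origin: centre of its underside. To be left alone.
- case: closed yellow plastic case, 85 x 120 mm and 32 mm high. Origin: centre of its underside. To be left alone.
- jar: amber jar with a red cap, 56 mm across and 85 mm high. Origin: centre of its underside. To be left alone.

How it is judged:
On the way, in this order (a step that is already met when the one before it is completed fails the run):
1. the leg is pressed home against its stop with over 10 N while the bolt is still out (x of foot in the frame of tab above 0.006 m and value of joint bolt below 0.008 m and contact force between the fingers and stand above 10 N), for 0.2 s.
2. the bolt is fully in behind the leg (x of foot in the frame of tab above 0.006 m and value of joint bolt above 0.0265 m), for 0.2 s.
At the end, for the whole second after the job is handed in: The leg is home: its foot is in front of the bolt's centre by over 6 mm along the x axis of the tab (11 mm when exactly at the stop), the bolt is in by over 26.5 of its 30 mm, and both are at rest (all of step 2 and velocity of joint leg between -0.02 and 0.02 rad/s and velocity of joint bolt between -0.005 and 0.005 m/s); the robot touches nothing.
It fails at once if the board, leg, yoke or bolt is pushed with more than 25 N (contact force between any of the fingers, the arm and stand above 25 N).
It fails at once if stock moved by more than 15 mm or tipped (distance of any of discs, case, jar from where it was at the start of the episode above 0.015 m or angle between jar's own z axis and vertical above 0.3 rad).
It also fails if it takes over 72 s, if anything falls off the work surface, if the arm or the gripper's body presses on something with over 40 N, if the wrist force passes 120 N, or if a joint passes its speed limit or range.

### The arm

A 7-joint arm with a two-finger parallel gripper is mounted at the origin on the work surface. World frame = base frame: x ahead of the robot, y to its left, z up, the work surface at z = 0. Lengths are in m, angles in rad, forces in N, time in s.
With the tool pointing down it reaches from about 0.35 to 0.9 m from the base axis. Payload 8.1 kg.
Tool frame: the origin (TCP) lies at the very end of the fingers, on their centre line; the grasp point (between the pads) lies 19 mm behind it; z points along the fingers, y is the direction in which the jaws open and shut (so a half turn about z gives the same grasp; the last joint's range is limited). The gripper opens to 92 mm and grips with 3 to 60 N. Pads are 19 mm wide; open, the fingers measure 130 mm over their backs; the gripper's body (75 mm by 190 mm) begins 47 mm behind the grasp point.
Start: joints at [1.084, 0.434, 0.025, 1.573, -0.012, 1.134, -0.075], TCP at [0.234, -0.58, 0.227] pointing down, gripper open.
Joint ranges: [-2.62, 2.62], [-0.44, 2.09], [-1.27, 1.32], [0.08, 2.57], [-1.32, 4.46], [0.12, 2], [-2.74, 2.74]. Speed limits (rad/s): [2.22, 2.22, 3.01, 3.01, 3.14, 3.14, 3.14].

### API

Orientations are given as a unit quaternion [w, x, y, z].
In Python, from bench import robot gives the robot as it stands.
- The arm moves only by the tool move_arm, never from a script. Its arguments are lists of equal length, an entry for each row: "gripper": the gripper's target within -1 to 1 (fully open at 1, half-way at 0, shut at -1); "linear": the shift along the tool's x, y, z in mm, a list of three; "rotation": the turn, a rotation vector about the tool's x, y, z in rad, a list of three. In form: {"gripper": [gripper, ...], "linear": [[tx, ty, tz], ...], "rotation": [[rx, ry, rz], ...]}. A call has 1 to 12 rows; each row shifts and turns the commanded pose from where the row before left it, along the tool's axes as they then stand; what a row does not reach is not made up. A row lasts 1/8 s, in which the tool goes at most 62.5 mm and 10.7 degrees, less where a joint would pass 70% of its speed; a pose out of reach is approached as far as the arm can. A call with a gripper value outside its range is refused whole. The fingers move at their own pace and stop on an object; "squeeze" is the grip in N (left out, the last holds). Time passes only in rows, so rows that do not move let the fingers close. It gives the time, the measured TCP pose, the force and the opening at its end, in the units of the state.
- robot.read_state(): the state, without advancing time (a new reading comes with each control period).
- robot.snapshot(name): name is "scene" or "top" or "wrist"; returns (picture, depth): 480x640x3 uint8, blue, green, red; 480x640 float32, m along the optical axis (not along the pixel's ray), 0 where there is no reading.
- robot.camera_params(name): a dict with "intrinsics" (3x3 intrinsics, pixels), "R" (3x3) and "t" (3): a world point X has camera coordinates R X + t. Camera axes: x right, y down, z forward; pixel columns grow to the right and rows downward; lengths in m; the calibration is good to about 2 mm. A picture is of the moment at which its call begins: read the wrist's pose just before it. camera_params takes no time and is no camera call; for the wrist camera it gives the pose at the moment of the call.
- robot.close_job(): hands the job in, once; it reports no verdict.
Trained networks look in the newest picture that a camera, given by its name, has taken for a name from the list of things; names that differ only in an ending like _2 or _b are one class to them, and where a whole thing is asked for, a point or a joint stands for the part that bears it (a point fixed in the world has none). Each returns a list of dicts, best first, with "p" (0 to 1); they miss things now and then, are a little off and sometimes report something else, mostly with a low value. They report only what shows in the picture. A call takes as long as a camera call.
- robot.boxes_of(label, camera): "pixel" ([column, row] in pixels, amid what is visible of it).
- robot.masks_of(label, camera): "pixels" (480x640 bool, what is visible of it) and "pixel" ([column, row] in pixels, amid what is visible of it).
The state is a dict: "t": time; "qpos": joint angles; "dq": joint speeds; "effort": joint torques, N m; "ee_pos": TCP position; "eef_rot": TCP orientation; "force": force on the tool from outside, world axes, zero at the start; "torque": the same for the moment, N m; "grip_width": finger opening in m.
Only numpy, scipy, OpenCV 4.12 (cv2) and the standard library are available. Lean on these libraries where they do the work, as an engineer would, in place of code of your own. Each camera call takes 0.05 s, during which the arm holds its last target.

## Working session

There is one attempt and no reset: what is moved stays moved. The work goes in short steps, Python scripts to look and compute and a tool call to move; the robot and the scene stay as the last step left them, time stands still between calls to the robot, and variables do not carry over. Pictures are saved under pics/ and viewed, and the job is handed in when it is done.

Besides the shell and the picture viewer there is one more tool, called after "Emit:" as name(argument=value, ...) on one line, values as JSON. move_arm: Moves the arm, as the interface text tells. Its arguments: {"type":"object","properties":{"gripper":{"type":"array","items":{"type":"number"}},"linear":{"type":"array","items":{"type":"array","items":{"type":"number"}}},"rotation":{"type":"array","items":{"type":"array","items":{"type":"number"}}},"squeeze":{"type":"number"}},"required":["gripper","linear","rotation"]}

```bash
ls; mkdir -p pics
python3 - <<'E'
from bench import robot
import cv2
s=robot.read_state(); print({k:(v if not hasattr(v,'round') else v) for k,v in s.items()})
for n in ["scene","top"]:
    im,d=robot.snapshot(n); cv2.imwrite(f"pics/{n}1.png",im)
    p=robot.camera_params(n); print(n,p)
E
```

```text
pics
{'t': 0.0, 'qpos': array([ 1.08439526,  0.43519193,  0.02497165,  1.57412141, -0.01157336,
        1.13396014, -0.07507557]), 'dq': array([-7.58602433e-04,  5.63320726e-05,  1.00784068e-03,  9.07192960e-04,
        3.55056337e-04, -1.01018936e-03, -1.21355108e-03]), 'effort': array([-6.45871478e-04, -6.67850733e+01,  9.84454639e-01, -3.14464331e+01,
       -6.06876751e-02,  4.26101417e-02,  1.66374571e-04]), 'ee_pos': array([ 0.23377792, -0.57908153,  0.22595484]), 'eef_rot': array([-7.34329815e-04,  9.81646401e-01,  1.90708558e-01, -2.25592241e-04]), 'force': array([-0.10863347, -0.06181536,  0.82204759]), 'torque': array([0.00045566, 0.04575284, 0.02120198]), 'grip_width': 0.09114669981374568}
scene {'intrinsics': array([[449.85680081,   0.        , 315.60701721],
       [  0.        , 449.85680081, 236.25151845],
       [  0.        ,   0.        ,   1.        ]]), 'R': array([[-0.81236579,  0.58301891,  0.01227914],
       [ 0.48588138,  0.6883599 , -0.53859069],
       [-0.32246102, -0.43156645, -0.84247807]]), 't': array([ 0.47275191, -0.24151396,  1.25795486])}
top {'intrinsics': array([[606.57460205,   0.        , 318.24059991],
       [  0.        , 606.57460205, 237.70166215],
       [  0.        ,   0.        ,   1.        ]]), 'R': array([[-0.01782825, -0.99978619, -0.01047489],
       [-0.98998495,  0.01911893, -0.1398723 ],
       [ 0.14004266,  0.0078763 , -0.99011414]]), 't': array([0.02707435, 0.60053185, 1.44383275])}
```

View pics/scene1.png

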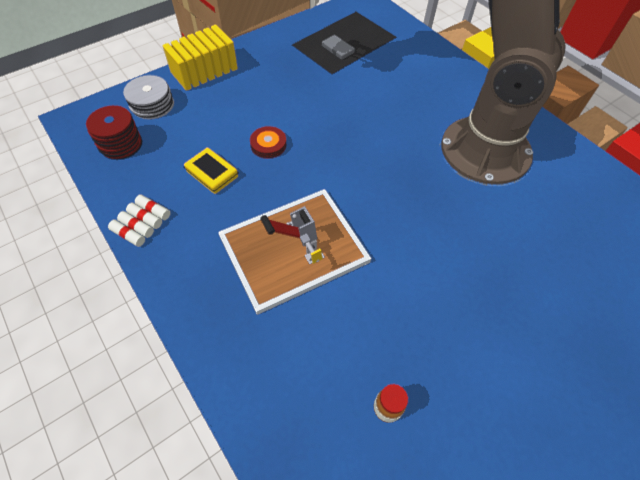

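View pics/top1.png

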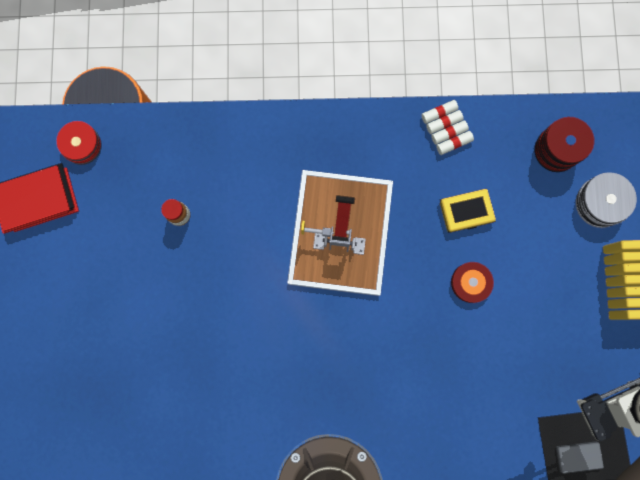

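The top view shows the board at about columns 290-390 and rows 172-295. The leg's foot (345,200) points away from the robot and the yellow tab is at (303,226). Next I'll measure the board.

```bash
cat > h.py <<'E'
import numpy as np, cv2
from bench import robot
def unproj(n,uv,d,p=None):
    p=p or robot.camera_params(n); K=p["intrinsics"]
    uv=np.atleast_2d(uv).astype(float); d=np.atleast_1d(d)
    c=np.stack([(uv[:,0]-K[0,2])/K[0,0]*d,(uv[:,1]-K[1,2])/K[1,1]*d,d],1)
    return (c-p["t"])@p["R"]
def cloud(n,d,p=None):
    v,u=np.mgrid[:480,:640]
    return unproj(n,np.stack([u.ravel(),v.ravel()],1),d.ravel(),p).reshape(480,640,3)
def proj(n,X,p=None):
    p=p or robot.camera_params(n); c=np.atleast_2d(X)@p["R"].T+p["t"]; q=c@p["intrinsics"].T
    return q[:,:2]/q[:,2:]
E
python3 - <<'E'
from h import *
im,d=robot.snapshot("top"); P=cloud("top",d)
for l in ["stand","leg","foot","tab","hinge","bolt"]:
    m=robot.masks_of(l,"top")
    for r in m[:2]:
        k=r["pixels"]&(d>0); q=P[k]
        print(l,round(r["p"],2),r["pixel"],k.sum(),np.median(q,0).round(4),q.min(0).round(3),q.max(0).round(3))
# board outline : points z 0.012..0.028
hsv=cv2.cvtColor(im,cv2.COLOR_BGR2HSV)
m=((hsv[...,0]<95)|(hsv[...,0]>130)|(hsv[...,1]<60))
roi=np.zeros((480,640),bool); roi[155:310,275:405]=1
m&=roi
m=cv2.morphologyEx(m.astype(np.uint8),cv2.MORPH_OPEN,np.ones((5,5)))
cs,_=cv2.findContours(m,0,1); c=max(cs,key=cv2.contourArea)
r=cv2.minAreaRect(c); b=cv2.boxPoints(r); print(r,b)
# intersect with z=0.02
p=robot.camera_params("top");K=p["intrinsics"]
C=-p["R"].T@p["t"]
W=[]
for u,v in b+0.5*0:
    ray=p["R"].T@np.array([(u-K[0,2])/K[0,0],(v-K[1,2])/K[1,1],1]); W.append(C+ray*(0.02-C[2])/ray[2])
W=np.array(W); print(W.round(4), W.mean(0)); print(np.linalg.norm(np.diff(W,axis=0),axis=1))
big=cv2.resize(im[160:305,270:410],None,fx=4,fy=4,interpolation=cv2.INTER_CUBIC); cv2.imwrite("pics/c1.png",big)
im,d=robot.snapshot("scene"); P=cloud("scene",d)
for l in ["foot","tab"]:
    m=robot.masks_of(l,"scene")
    for r in m[:2]:
        k=r["pixels"]&(d>0); q=P[k]
        print(l,round(r["p"],2),r["pixel"],k.sum(),np.median(q,0).round(4),q.min(0).round(3),q.max(0).round(3))
cv2.imwrite("pics/c2.png",cv2.resize(im[180:320,210:380],None,fx=4,fy=4,interpolation=cv2.INTER_CUBIC))
E
```

```text
stand 0.89 [340.1, 230.4] 10683 [ 0.6127 -0.0389  0.0193] [ 0.462 -0.173 -0.007] [0.782 0.093 0.157]
leg 0.78 [341.7, 216.4] 477 [ 0.6437 -0.0435  0.1132] [ 0.602 -0.069  0.061] [ 0.682 -0.025  0.157]
tab 0.41 [309.6, 231.3] 164 [0.6163 0.0396 0.0833] [0.606 0.006 0.013] [0.65  0.059 0.121]
hinge 0.92 [340.8, 232.5] 10512 [ 0.6127 -0.0391  0.0194] [ 0.462 -0.17  -0.006] [0.782 0.09  0.157]
hinge 0.54 [309.6, 229.4] 117 [0.6141 0.035  0.0856] [0.606 0.006 0.013] [0.631 0.056 0.121]
bolt 0.54 [304.7, 227.7] 129 [0.6159 0.042  0.0851] [0.607 0.009 0.013] [0.644 0.059 0.121]
((340.27691650390625, 232.2153778076172), (93.49746704101562, 115.51811218261719), 6.911227226257324) [[286.91763 283.9294 ]
 [300.81808 169.25067]
 [393.6362  180.50134]
 [379.73575 295.18008]]
[[ 0.4906  0.0953  0.02  ]
 [ 0.7797  0.057   0.02  ]
 [ 0.7458 -0.1763  0.02  ]
 [ 0.4589 -0.1321  0.02  ]] [ 0.61876685 -0.03902965  0.02      ]
[0.2915747  0.23575598 0.29034366]
foot 0.8 [279.6, 227.3] 466 [ 0.6508 -0.0416  0.1198] [ 0.588 -0.146  0.017] [ 0.685 -0.022  0.152]
foot 0.4 [291.0, 249.6] 10662 [ 0.634  -0.0221  0.0188] [ 0.457 -0.176 -0.003] [0.778 0.093 0.152]
tab 0.54 [315.7, 254.2] 170 [0.6164 0.0516 0.0909] [0.585 0.002 0.013] [0.632 0.056 0.121]
```

View pics/c1.png

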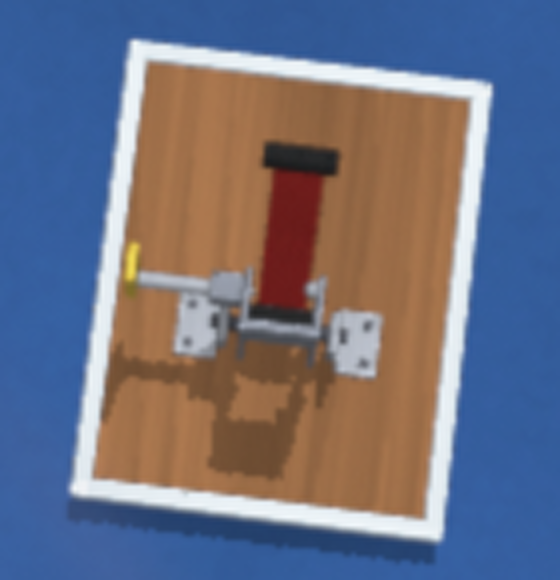

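View pics/c2.png

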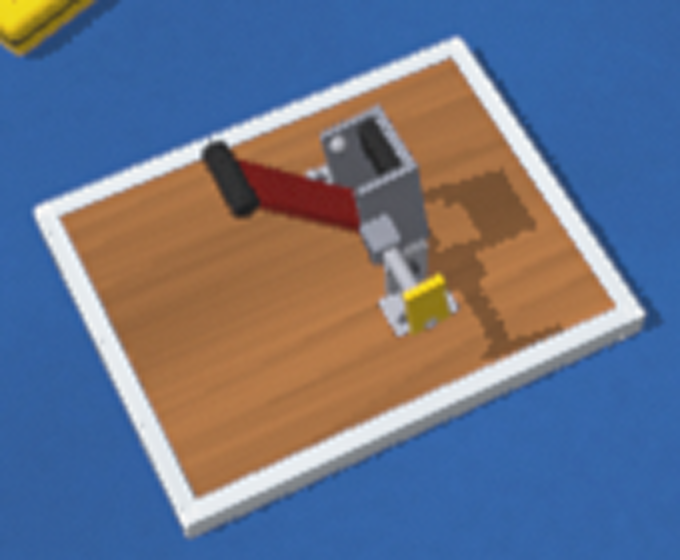

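The crops show the foot pointing away from the robot (+x) and the tab on the world +y side. I'll refine the board frame from the depth data.

Run:
```python
from h import *
for n in ["top","scene"]:
    im,d=robot.snapshot(n); P=cloud(n,d); 
    roi=(P[...,0]>.42)&(P[...,0]<.83)&(P[...,1]>-.22)&(P[...,1]<.13)&(d>0)
    hsv=cv2.cvtColor(im,cv2.COLOR_BGR2HSV)
    white=(hsv[...,1]<45)&(hsv[...,2]>190)&roi&(P[...,2]>.010)&(P[...,2]<.03)
    q=P[white]; r=cv2.minAreaRect(q[:,:2].astype(np.float32)*1000); print(n,r,np.median(q[:,2]))
    a=-0.142; c=np.array([.6188,-.039,0]); ex=np.array([-np.cos(a),-np.sin(a),0]); ey=np.array([np.sin(a),-np.cos(a),0]);
    B=np.stack([(P-c)@ex,(P-c)@ey,P[...,2]],-1)
    H,S,V=[hsv[...,i].astype(int) for i in range(3)]
    hi=roi&(P[...,2]>.06)
    for nm,m in dict(red=hi&((H<8)|(H>172))&(S>120),yellow=hi&(H>20)&(H<35)&(S>120),dark=hi&(V<60)&(P[...,2]>.12),grey=hi&(S<50)&(V>80)).items():
        q=B[m]; 
        if len(q): print(nm,len(q),np.median(q,0).round(4),np.percentile(q,5,0).round(4),np.percentile(q,95,0).round(4))
    if 1:
        w=B[white]; print("frame board coords",np.percentile(w,2,0).round(4),np.percentile(w,98,0).round(4))
```

```text
top ((619.53857421875, -39.6009521484375), (229.1685028076172, 289.18182373046875), 81.8077163696289) 0.020435873253752214
red 418 [-0.0169  0.0002  0.1052] [-0.0474 -0.0125  0.0679] [0.0147 0.0134 0.1365]
yellow 35 [ 0.0135 -0.0896  0.1153] [ 0.0008 -0.0923  0.0915] [ 0.0243 -0.0868  0.123 ]
dark 101 [-0.0545  0.0006  0.1493] [-0.0607 -0.0173  0.1435] [-0.049   0.018   0.1535]
grey 327 [ 0.0213 -0.0216  0.093 ] [ 0.0084 -0.0769  0.0651] [0.0432 0.0226 0.123 ]
frame board coords [-0.1437 -0.1131  0.0136] [0.1425 0.1139 0.0271]
scene ((618.4182739257812, -40.82856750488281), (232.10023498535156, 290.3526306152344), 81.64351654052734) 0.02004881627041936
red 279 [-0.0182 -0.001   0.1051] [-0.0446 -0.0131  0.0728] [0.0109 0.0149 0.135 ]
yellow 104 [ 0.0113 -0.0912  0.1054] [ 0.0018 -0.0927  0.0824] [ 0.0217 -0.0874  0.1182]
dark 113 [-0.0568 -0.0028  0.149 ] [-0.0618 -0.0195  0.1444] [-0.0504  0.0169  0.1522]
grey 539 [ 0.021  -0.0207  0.0913] [ 0.0068 -0.0543  0.0673] [0.0414 0.0229 0.1202]
frame board coords [-0.144  -0.1121  0.0168] [0.1434 0.1152 0.0235]
```

Emit:
move_arm(gripper=[-1,-1,-1,-1,-1,-1], linear=[[0,0,-20],[0,0,-20],[0,0,-20],[0,0,0],[0,0,0],[0,0,0]], rotation=[[0,0,-0.174],[0,0,-0.174],[0,0,-0.174],[0,0,-0.174],[0,0,-0.174],[0,0,-0.174]])

```text
t: 1.45
ee_pos: [0.234, -0.5796, 0.2868]
eef_rot: [0.0, 0.754, 0.657, -0.0]
force: [-0.2, -0.5, 0.0]
grip_width: 0.0367
```

Emit:
move_arm(gripper=[-1,-1,-1,-1,-1,-1,-1,-1,-1,-1,-1,-1], linear=[[49,34.5,0],[49,34.5,0],[49,34.5,0],[49,34.5,0],[49,34.5,0],[49,34.5,0],[49,34.5,0],[49,34.5,0],[49,34.5,0],[49,34.5,0],[49,34.5,0],[49,34.5,0]], rotation=[[0,0,0],[0,0,0],[0,0,0],[0,0,0],[0,0,0],[0,0,0],[0,0,0],[0,0,0],[0,0,0],[0,0,0],[0,0,0],[0,0,0]])

```text
t: 2.95
ee_pos: [0.7288, -0.0554, 0.2868]
eef_rot: [0.0, 0.756, 0.655, -0.0]
force: [1.0, -0.6, 0.9]
grip_width: 0.0007
```

Emit:
move_arm(gripper=[-1,-1,-1,-1,-1], linear=[[0,0,40],[0,0,40],[0,0,40],[0,0,36],[0,0,0]], rotation=[[0,0,0],[0,0,0],[0,0,0],[0,0,0],[0,0,0]])

```text
t: 3.58
ee_pos: [0.7255, -0.0569, 0.1275]
eef_rot: [-0.002, 0.756, 0.655, -0.002]
force: [-0.2, -0.5, 0.5]
grip_width: 0.0005
```

Run:
```python
from h import *
s=robot.read_state();print(s["force"],s["ee_pos"])
im,d=robot.snapshot("scene");cv2.imwrite("pics/c3.png",cv2.resize(im[100:320,180:400],None,fx=2.5,fy=2.5,interpolation=cv2.INTER_CUBIC))
```

```text
[-0.15117754 -0.53012678  0.46158221] [ 0.72546498 -0.05688567  0.12747277]
```

View pics/c3.png

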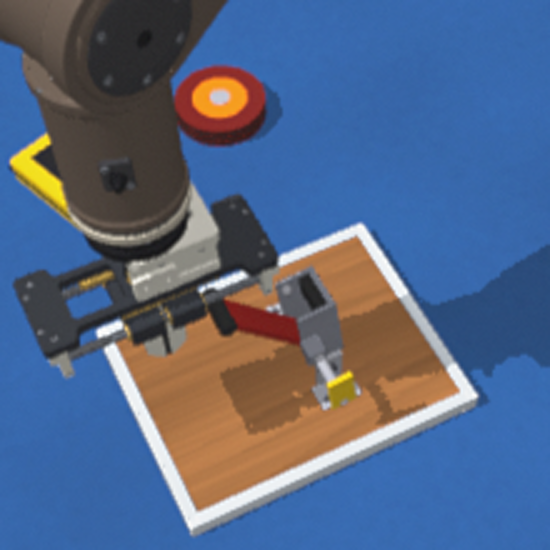

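Emit:
move_arm(gripper=[-1,-1,-1,-1,-1,-1,-1,-1], linear=[[0,-10,0],[0,-8,0],[0,-3,0],[0,-3,0],[0,-3,0],[0,-3,-2],[0,-3,-2],[0,0,0]], rotation=[[0,0,0],[0,0,0],[0,0,0],[0,0,0],[0,0,0],[0,0,0],[0,0,0],[0,0,0]])

```text
t: 4.62
ee_pos: [0.6954, -0.052, 0.1353]
eef_rot: [0.0, 0.756, 0.655, 0.0]
force: [2.3, -0.2, 1.4]
grip_width: 0.0002
```

Emit:
move_arm(gripper=[-1,-1,-1,-1,-1,-1,-1], linear=[[0,-4,-3],[0,-4,-3],[0,-4,-2.5],[0,-4,-2],[0,-4,-2],[0,-4,-2],[0,-4,-2]], rotation=[[0,0,0],[0,0,0],[0,0,0],[0,0,0],[0,0,0],[0,0,0],[0,0,0]])

```text
t: 5.5
ee_pos: [0.6692, -0.0481, 0.1532]
eef_rot: [0.002, 0.756, 0.655, 0.002]
force: [6.4, -0.6, 7.7]
grip_width: 0.0005
```

Emit:
move_arm(gripper=[-1,-1,-1], linear=[[0,-1.5,-2.5],[0,-1.5,-2],[0,-2,-1]], rotation=[[0,0,0],[0,0,0],[0,0,0]])

```text
t: 5.88
ee_pos: [0.6622, -0.0471, 0.1568]
eef_rot: [0.0, 0.756, 0.655, 0.0]
force: [4.1, -0.2, 2.0]
grip_width: 0.0008
```

Emit:
move_arm(gripper=[-1,-1,-1,-1,-1], linear=[[0,-2.5,-1],[0,-2.5,-1],[0,-2.5,-1],[0,-2.5,-1],[0,-2.5,-1]], rotation=[[0,0,0],[0,0,0],[0,0,0],[0,0,0],[0,0,0]])

```text
t: 6.5
ee_pos: [0.6507, -0.0455, 0.1624]
eef_rot: [0.001, 0.756, 0.655, 0.001]
force: [4.2, -1.4, 6.9]
grip_width: 0.0005
```

Emit:
move_arm(gripper=[-1,-1], linear=[[0,0,0],[0,0,0]], rotation=[[0,0,0],[0,0,0]])

```text
t: 6.75
ee_pos: [0.6503, -0.0454, 0.1625]
eef_rot: [0.0, 0.756, 0.655, 0.0]
force: [4.3, -1.4, 7.4]
grip_width: 0.0006
```

Run:
```python
from h import *
s=robot.read_state();print(s["force"],s["torque"],s["ee_pos"])
im,d=robot.snapshot("scene");cv2.imwrite("pics/c4.png",cv2.resize(im[100:320,180:400],None,fx=2.5,fy=2.5,interpolation=cv2.INTER_CUBIC))
s=robot.read_state();print(s["force"],s["torque"],s["ee_pos"])
im,d=robot.snapshot("top");cv2.imwrite("pics/c5.png",cv2.resize(im[160:305,270:410],None,fx=4,fy=4,interpolation=cv2.INTER_CUBIC))
```

```text
[ 4.34501548 -1.3529305   7.35289357] [-0.21608518 -0.69232722  0.03978795] [ 0.65031819 -0.04536123  0.16250014]
[ 2.96245272 -1.21478057  6.53036768] [-0.24838688 -0.70488999 -0.03398306] [ 0.65030959 -0.04536129  0.16250709]
```

View pics/c4.png

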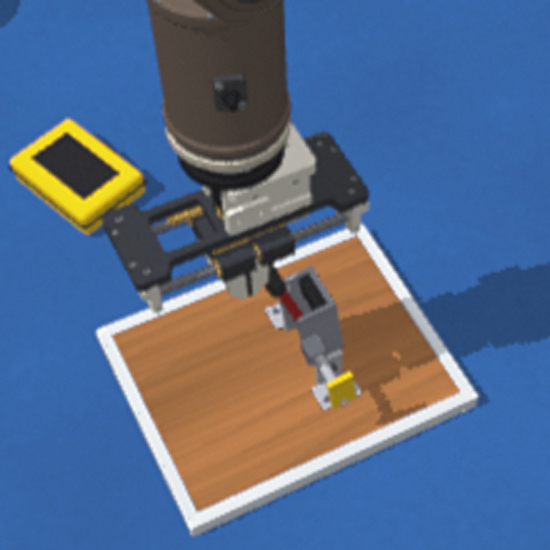

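View pics/c5.png

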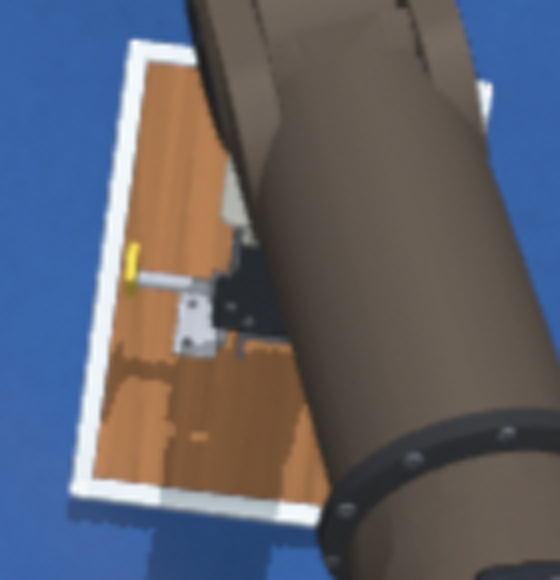

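Emit:
move_arm(gripper=[-1,-1,-1,-1], linear=[[0,0,-1.5],[0,0,-1.5],[0,0,-1],[0,0,0]], rotation=[[0,0,0],[0,0,0],[0,0,0],[0,0,0]])

```text
t: 7.35
ee_pos: [0.6493, -0.0453, 0.1653]
eef_rot: [-0.0, 0.756, 0.655, -0.001]
force: [-0.2, 1.0, 0.4]
grip_width: -0.0
```

Emit:
move_arm(gripper=[-1,-1,-1,-1], linear=[[0,-2,-0.6],[0,-2,-0.6],[0,-2,-0.6],[0,0,0]], rotation=[[0,0,0],[0,0,0],[0,0,0],[0,0,0]])

```text
t: 7.85
ee_pos: [0.6445, -0.0446, 0.1682]
eef_rot: [0.001, 0.756, 0.655, 0.001]
force: [2.0, -1.1, 2.4]
grip_width: 0.001
```

Run:
```python
from h import *
im,d=robot.snapshot("wrist");cv2.imwrite("pics/w1.png",im)
im,d=robot.snapshot("scene");cv2.imwrite("pics/c6.png",cv2.resize(im[180:270,240:340],None,fx=7,fy=6,interpolation=cv2.INTER_CUBIC))
P=cloud("scene",d);a=-0.142; c=np.array([.6188,-.039,0]); ex=np.array([-np.cos(a),-np.sin(a),0]); ey=np.array([np.sin(a),-np.cos(a),0]);
B=np.stack([(P-c)@ex,(P-c)@ey,P[...,2]],-1)
for l in ["foot","leg","tab"]:
    for r in robot.masks_of(l,"scene")[:1]:
        q=B[r["pixels"]&(d>0)]; print(l,r["p"],r["pixel"],np.percentile(q,[5,50,95],axis=0).round(4).tolist())
print(robot.read_state()["force"])
```

```text
foot 0.62 [290.9, 216.9] [[-0.0149, -0.0208, 0.1128], [-0.0044, -0.0135, 0.1646], [0.0109, -0.0026, 0.1778]]
leg 0.41 [291.6, 216.0] [[-0.0152, -0.0208, 0.1162], [-0.0053, -0.0136, 0.1703], [0.0089, -0.0069, 0.1779]]
tab 0.71 [313.7, 252.8] [[0.0023, -0.0924, 0.0782], [0.0129, -0.0905, 0.0916], [0.0228, -0.0469, 0.1176]]
[1.82507802 0.1107205  5.93923378]
```

View pics/c6.png

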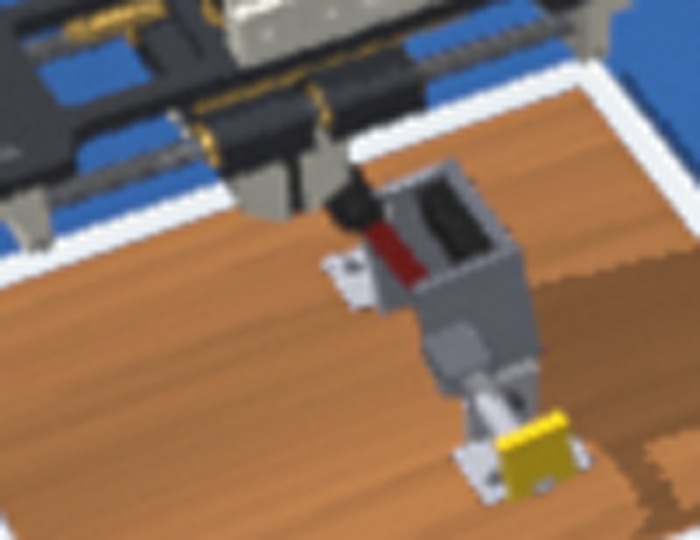

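View pics/w1.png

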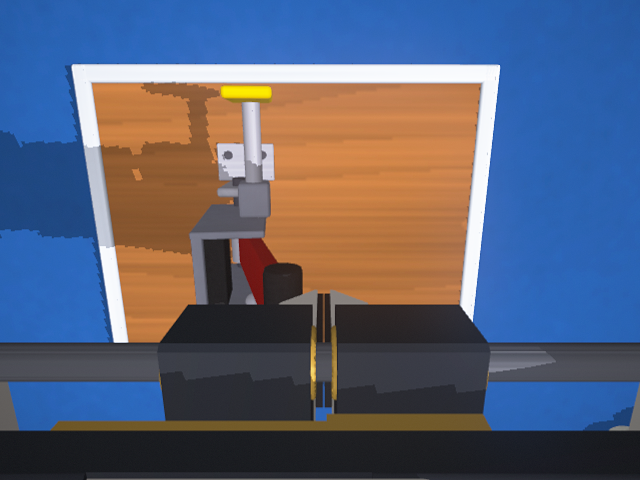

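The fingers' backs are bevelled towards the tip: in c6 the grey wedge meets the foot at about (345,200). That explains the upward force. I'll back off and turn the tool by 90° so the flat side of the fingers pushes.

Emit:
move_arm(gripper=[-1,-1,-1,-1,-1,-1,-1,-1,-1,-1,-1], linear=[[0,10,0],[0,15,0],[0,0,0],[0,0,0],[0,0,0],[0,0,0],[0,0,0],[0,0,0],[0,0,0],[0,0,0],[0,0,6]], rotation=[[0,0,0],[0,0,0.171],[0,0,0.175],[0,0,0.175],[0,0,0.175],[0,0,0.175],[0,0,0.175],[0,0,0.175],[0,0,0.175],[0,0,0.175],[0,0,0]])

```text
t: 9.48
ee_pos: [0.6687, -0.0479, 0.1609]
eef_rot: [0.0, 0.997, -0.071, -0.0]
force: [-0.1, -0.1, -1.3]
grip_width: 0.0001
```

Run:
```python
from h import *
s=robot.read_state();print(s["qpos"].round(2),s["force"].round(1),s["ee_pos"].round(4),s["eef_rot"].round(4))
im,d=robot.snapshot("wrist");cv2.imwrite("pics/w2.png",im)
im,d=robot.snapshot("scene");cv2.imwrite("pics/c7.png",cv2.resize(im[160:270,230:340],None,fx=6,fy=5,interpolation=cv2.INTER_CUBIC))
```

```text
[-0.01  0.56  0.01  1.53 -0.    1.05 -1.72] [-0.1 -0.1 -1.3] [ 0.6687 -0.0479  0.1609] [ 2.000e-04  9.975e-01 -7.090e-02 -5.000e-04]
```

View pics/w2.png

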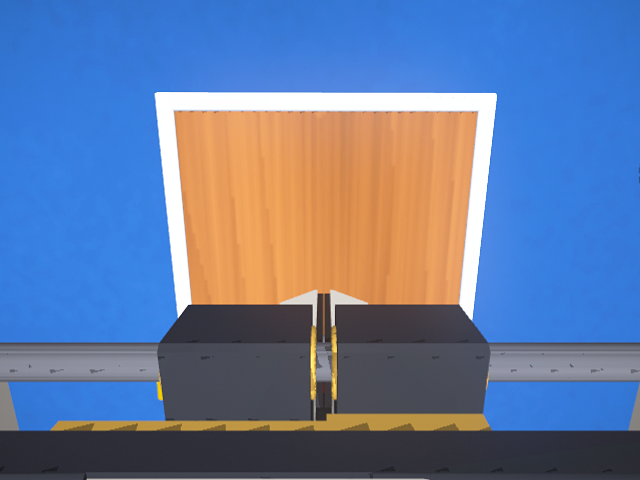

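View pics/c7.png

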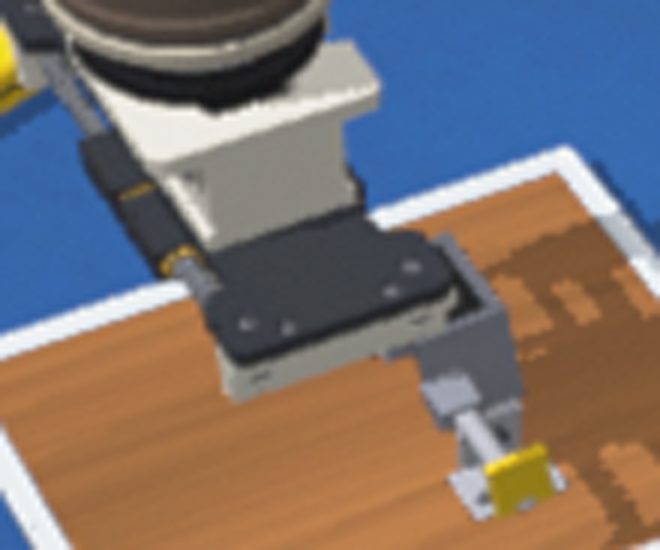

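Emit:
move_arm(gripper=[-1,-1,-1,-1,-1,-1,-1], linear=[[-9,0,0],[-9,0,0],[-2.5,0,0],[-2.5,0,0],[-2.5,0,0],[-2.5,0,0],[0,0,0]], rotation=[[0,0,0],[0,0,0],[0,0,0],[0,0,0],[0,0,0],[0,0,0],[0,0,0]])

```text
t: 10.45
ee_pos: [0.6411, -0.0441, 0.1618]
eef_rot: [-0.0, 0.997, -0.072, 0.0]
force: [4.4, -0.4, 2.2]
grip_width: 0.0004
```

Emit:
move_arm(gripper=[-1,-1,-1,-1,-1,-1], linear=[[-2.5,0,-0.7],[-2.5,0,-0.6],[-2.5,0,-0.6],[-2.5,0,-0.5],[-2.5,0,-0.5],[0,0,0]], rotation=[[0,0,0],[0,0,0],[0,0,0],[0,0,0],[0,0,0],[0,0,0]])

```text
t: 11.2
ee_pos: [0.6273, -0.0422, 0.1638]
eef_rot: [0.0, 0.997, -0.072, -0.001]
force: [0.1, 0.7, -0.2]
grip_width: 0.0005
```

Emit:
move_arm(gripper=[-1,-1,-1], linear=[[-2,0,-0.3],[-2,0,-0.3],[0,0,0]], rotation=[[0,0,0],[0,0,0],[0,0,0]])

```text
t: 11.58
ee_pos: [0.6244, -0.0418, 0.165]
eef_rot: [0.0, 0.997, -0.072, -0.0]
force: [-0.1, -0.5, -1.3]
grip_width: 0.0001
```

Emit:
move_arm(gripper=[-1,-1,-1,-1], linear=[[-2,0,-0.3],[-2,0,-0.3],[-2,0,-0.3],[0,0,0]], rotation=[[0,0,0],[0,0,0],[0,0,0],[0,0,0]])

```text
t: 12.08
ee_pos: [0.62, -0.0412, 0.1662]
eef_rot: [0.0, 0.997, -0.072, 0.001]
force: [7.3, -0.6, -4.0]
grip_width: 0.0004
```

Emit:
move_arm(gripper=[-1,-1,-1], linear=[[-1,0,0],[-1,0,0],[0,0,0]], rotation=[[0,0,0],[0,0,0],[0,0,0]])

```text
t: 12.45
ee_pos: [0.6192, -0.041, 0.1664]
eef_rot: [0.0, 0.997, -0.072, 0.003]
force: [10.6, -1.3, -6.8]
grip_width: 0.0007
```

Emit:
move_arm(gripper=[-1,-1,-1], linear=[[-1,0,0.5],[-1,0,0.5],[0,0,0]], rotation=[[0,0,0],[0,0,0],[0,0,0]])

```text
t: 12.82
ee_pos: [0.6187, -0.0409, 0.1664]
eef_rot: [0.0, 0.997, -0.072, 0.004]
force: [13.6, -2.5, -3.6]
grip_width: 0.0007
```

Emit:
move_arm(gripper=[-1,-1,-1,-1], linear=[[-1,0,0.3],[0,0,0],[0,0,0],[0,0,0]], rotation=[[0,0,0],[0,0,0],[0,0,0],[0,0,0]])

```text
t: 13.32
ee_pos: [0.6182, -0.0409, 0.1665]
eef_rot: [0.0, 0.997, -0.072, 0.005]
force: [14.6, -1.5, -2.4]
grip_width: 0.0004
```

Run:
```python
from h import *
s=robot.read_state();print(s["qpos"].round(2),s["force"].round(1),s["ee_pos"].round(4),s["eef_rot"].round(4))
im,d=robot.snapshot("scene");cv2.imwrite("pics/c8.png",cv2.resize(im[160:270,230:340],None,fx=6,fy=5,interpolation=cv2.INTER_CUBIC))
```

```text
[-0.02  0.47 -0.    1.67  0.    0.99 -1.74] [14.6 -1.5 -2.4] [ 0.6182 -0.0409  0.1665] [ 0.      0.9974 -0.0718  0.0048]
```

View pics/c8.png

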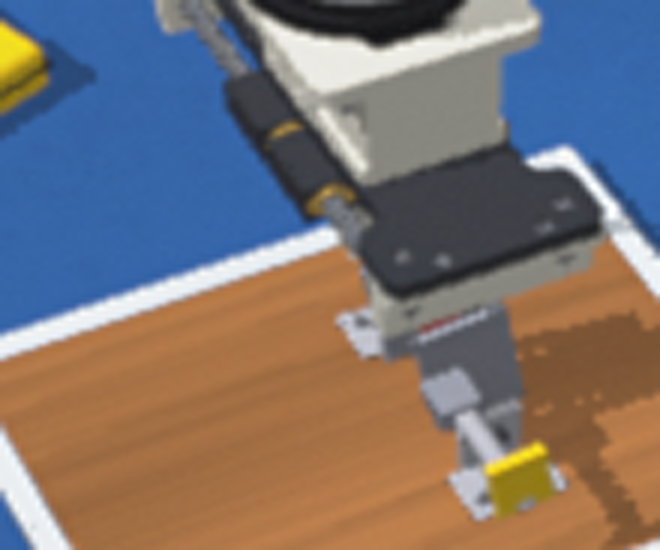

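Emit:
move_arm(gripper=[-1,-1,-1,-1,-1,-1,-1,-1,-1,-1], linear=[[1,0,0],[2,0,0],[3,0,0],[10,0,0],[20,0,0],[20,0,0],[20,0,-30],[0,0,-40],[0,0,-40],[0,0,0]], rotation=[[0,0,0],[0,0,0],[0,0,0],[0,0,0],[0,0,0],[0,0,0],[0,0,0],[0,0,0],[0,0,0],[0,0,0]])

```text
t: 14.62
ee_pos: [0.6905, -0.051, 0.278]
eef_rot: [-0.0, 0.997, -0.072, 0.002]
force: [0.8, 0.1, -0.1]
grip_width: 0.0003
```

Run:
```python
from h import *
s=robot.read_state();print(s["force"].round(1),s["ee_pos"].round(4),s["eef_rot"].round(4))
im,d=robot.snapshot("scene");cv2.imwrite("pics/c9.png",cv2.resize(im[170:280,240:350],None,fx=6,fy=5,interpolation=cv2.INTER_CUBIC))
P=cloud("scene",d);a=-0.142; c=np.array([.619,-.040,0]); ex=np.array([-np.cos(a),-np.sin(a),0]); ey=np.array([np.sin(a),-np.cos(a),0]);
B=np.stack([(P-c)@ex,(P-c)@ey,P[...,2]],-1)
for l in ["foot","leg","tab"]:
    for r in robot.masks_of(l,"scene")[:1]:
        q=B[r["pixels"]&(d>0)]; print(l,r["p"],r["pixel"],np.percentile(q,[5,50,95],axis=0).round(4).tolist())
H,S,V=cv2.split(cv2.cvtColor(im,cv2.COLOR_BGR2HSV).astype(int)) if 0 else [cv2.cvtColor(im,cv2.COLOR_BGR2HSV)[...,i].astype(int) for i in range(3)]
roi=(abs(B[...,0])<.14)&(abs(B[...,1])<.11)&(d>0)
for nm,m in dict(dark=roi&(V<60)&(B[...,2]>.145)&(B[...,2]<.19)&(abs(B[...,1])<.025),yellow=roi&(H>20)&(H<35)&(S>120)&(B[...,2]>.07)).items():
    q=B[m]; print(nm,len(q),np.percentile(q,[5,50,95],axis=0).round(4).tolist())
```

```text
[ 0.8  0.1 -0.1] [ 0.6905 -0.051   0.278 ] [-2.000e-04  9.974e-01 -7.150e-02  2.400e-03]
foot 0.6 [299.4, 209.4] [[0.0093, -0.0207, 0.09], [0.0177, -0.0044, 0.1744], [0.0257, 0.0184, 0.1828]]
leg 0.72 [298.1, 208.3] [[0.0093, -0.0207, 0.0985], [0.0173, -0.0053, 0.175], [0.0231, 0.0159, 0.1829]]
tab 0.59 [316.2, 254.6] [[0.0026, -0.0933, 0.0734], [0.0139, -0.0911, 0.0884], [0.0244, -0.0423, 0.1179]]
dark 115 [[0.0097, -0.0214, 0.1747], [0.0149, -0.0047, 0.1808], [0.0206, 0.0163, 0.1835]]
yellow 146 [[-0.1111, -0.0932, 0.0822], [0.0078, -0.0914, 0.1135], [0.0216, 0.0058, 0.5759]]
```

View pics/c9.png

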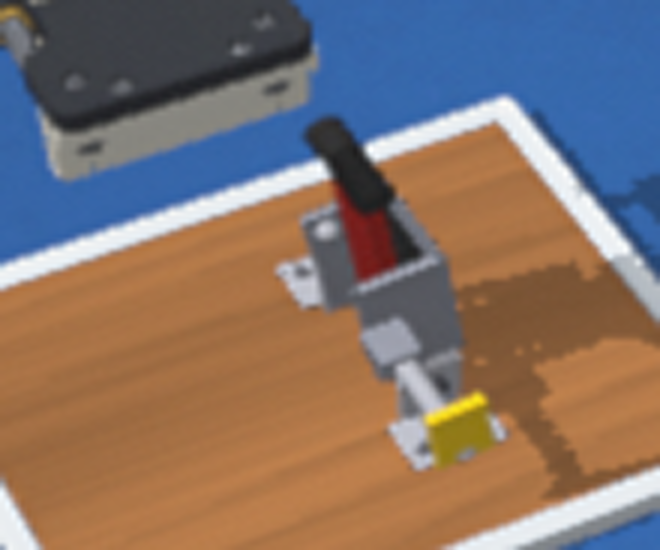

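The foot is home: its top is at (350,150) in c9 and it measures board x≈0.015. The tab stands upright at (460,430). Now I'll move to the bolt.

Emit:
move_arm(gripper=[-1,-1,-1,-1,-1,-1,-1,-1,-1,-1,-1,-1], linear=[[0,0,0],[0,0,0],[0,0,0],[0,0,0],[0,0,0],[0,0,0],[0,0,0],[0,0,0],[0,0,0],[43,-28.3,0],[43,-28.3,0],[43,-28.3,0]], rotation=[[0,0,-0.1747],[0,0,-0.1747],[0,0,-0.1747],[0,0,-0.1747],[0,0,-0.1747],[0,0,-0.1747],[0,0,-0.1747],[0,0,-0.1747],[0,0,-0.1747],[0,0,0],[0,0,0],[0,0,0]])

```text
t: 16.32
ee_pos: [0.6217, 0.0898, 0.2732]
eef_rot: [-0.001, 0.755, 0.655, -0.001]
force: [0.2, 0.3, 0.2]
grip_width: 0.0003
```

Emit:
move_arm(gripper=[-1,-1,-1,-1,-1], linear=[[0,0,45],[0,0,45],[0,0,45],[0,0,42],[0,0,0]], rotation=[[0,0,0],[0,0,0],[0,0,0],[0,0,0],[0,0,0]])

```text
t: 16.95
ee_pos: [0.6199, 0.0878, 0.0936]
eef_rot: [-0.002, 0.755, 0.655, -0.004]
force: [-0.2, -0.2, -1.1]
grip_width: 0.0002
```

Run:
```python
from h import *
s=robot.read_state();print(s["force"].round(1),s["ee_pos"].round(4),s["eef_rot"].round(4))
a=-0.142; c=np.array([.619,-.040,0]); ex=np.array([-np.cos(a),-np.sin(a),0]); ey=np.array([np.sin(a),-np.cos(a),0]);
r=s["ee_pos"]-c; print("board",r@ex,r@ey)
im,d=robot.snapshot("wrist");cv2.imwrite("pics/w3.png",im)
im,d=robot.snapshot("scene");cv2.imwrite("pics/c10.png",cv2.resize(im[160:300,230:370],None,fx=5,fy=4,interpolation=cv2.INTER_CUBIC))
```

```text
[-0.2 -0.2 -1.1] [0.6199 0.0878 0.0936] [-0.0021  0.7553  0.6554 -0.0037]
board 0.01718753283304367 -0.1266203905683312
```

View pics/w3.png

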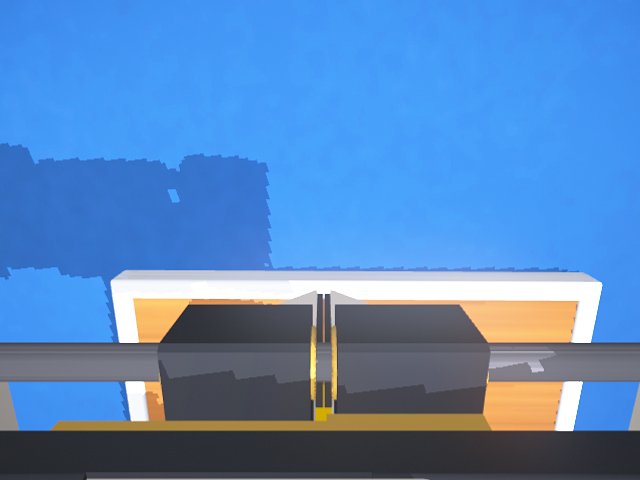

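View pics/c10.png

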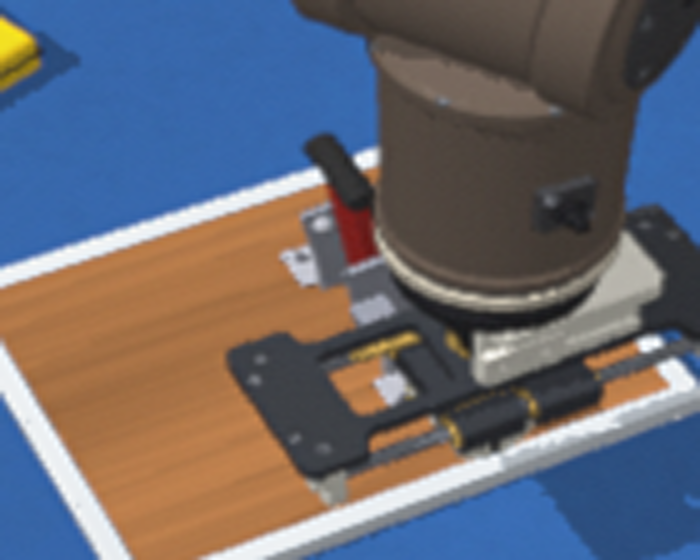

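Emit:
move_arm(gripper=[-1,-1,-1,-1,-1,-1,-1,-1], linear=[[0,4.5,-4],[-8,0,0],[-8,0,0],[-2,0,0],[-2,0,0],[-2,0,0],[-2,0,0],[0,0,0]], rotation=[[0,0,0],[0,0,0],[0,0,0],[0,0,0],[0,0,0],[0,0,0],[0,0,0],[0,0,0]])

```text
t: 18.05
ee_pos: [0.6243, 0.0641, 0.1016]
eef_rot: [0.0, 0.755, 0.655, -0.0]
force: [0.1, -1.2, 0.2]
grip_width: 0.0004
```

Emit:
move_arm(gripper=[-1,-1,-1,-1,-1], linear=[[-1,0,3],[-2,0,0],[-2,0,0],[-2,0,0],[0,0,0]], rotation=[[0,0,0],[0,0,0],[0,0,0],[0,0,0],[0,0,0]])

```text
t: 18.68
ee_pos: [0.6231, 0.0571, 0.0986]
eef_rot: [-0.0, 0.755, 0.655, -0.0]
force: [-0.6, 1.5, -0.9]
grip_width: 0.0002
```

Emit:
move_arm(gripper=[-1,-1,-1,-1], linear=[[-2,0,0],[-2,0,0],[-2,0,0],[0,0,0]], rotation=[[0,0,0],[0,0,0],[0,0,0],[0,0,0]])

```text
t: 19.18
ee_pos: [0.6223, 0.0509, 0.0986]
eef_rot: [0.0, 0.756, 0.655, -0.0]
force: [-0.3, 0.4, -0.6]
grip_width: 0.0006
```

Emit:
move_arm(gripper=[-1,-1,-1,-1], linear=[[-2,0,0],[-2,0,0],[-2,0,0],[-2,0,0]], rotation=[[0,0,0],[0,0,0],[0,0,0],[0,0,0]])

```text
t: 19.68
ee_pos: [0.6213, 0.0434, 0.0987]
eef_rot: [0.0, 0.755, 0.655, -0.0]
force: [-0.9, 2.0, 0.2]
grip_width: 0.0003
```

Run:
```python
from h import *
s=robot.read_state();print(s["force"].round(1),s["ee_pos"].round(4),s["eef_rot"].round(4))
a=-0.142; c=np.array([.619,-.040,0]); ex=np.array([-np.cos(a),-np.sin(a),0]); ey=np.array([np.sin(a),-np.cos(a),0]);
r=s["ee_pos"]-c; print("board",r@ex,r@ey)
im,d=robot.snapshot("scene");cv2.imwrite("pics/c11.png",cv2.resize(im[160:300,230:370],None,fx=5,fy=4,interpolation=cv2.INTER_CUBIC))
```

```text
[-0.9  2.   0.2] [0.6213 0.0434 0.0987] [ 0.      0.7554  0.6552 -0.    ]
board 0.009546082570779326 -0.08283914772438176
```

View pics/c11.png

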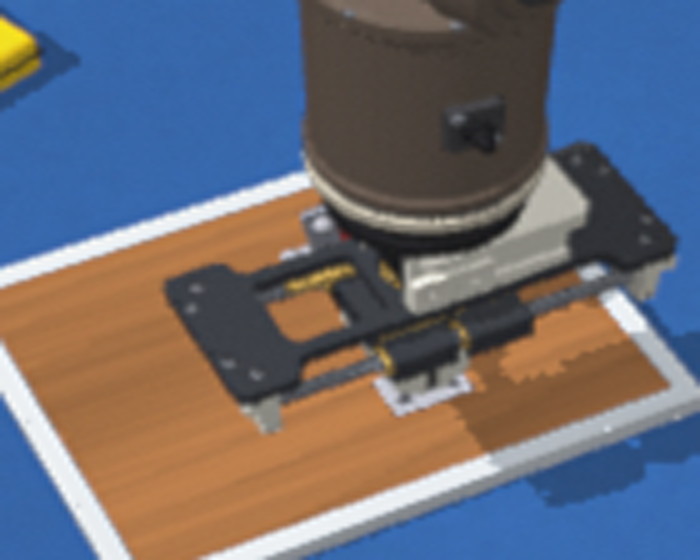

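Emit:
move_arm(gripper=[-1,-1,-1], linear=[[-2,0,0],[-2,0,0],[-2,0,0]], rotation=[[0,0,0],[0,0,0],[0,0,0]])

```text
t: 20.1
ee_pos: [0.6204, 0.0374, 0.0986]
eef_rot: [0.0, 0.755, 0.655, -0.0]
force: [-1.4, 2.7, 0.5]
grip_width: 0.0005
```

Emit:
move_arm(gripper=[-1,-1,-1], linear=[[-1.5,0,0],[-1,0,0],[0,0,0]], rotation=[[0,0,0],[0,0,0],[0,0,0]])

```text
t: 20.48
ee_pos: [0.6201, 0.0348, 0.0986]
eef_rot: [0.0, 0.755, 0.655, -0.0]
force: [-0.6, 2.9, -0.3]
grip_width: 0.0002
```

Emit:
move_arm(gripper=[-1,-1,-1], linear=[[-1,0,0],[-1,0,0],[0,0,0]], rotation=[[0,0,0],[0,0,0],[0,0,0]])

```text
t: 20.85
ee_pos: [0.6199, 0.0335, 0.0987]
eef_rot: [-0.0, 0.755, 0.655, 0.0]
force: [0.8, 4.5, 0.4]
grip_width: 0.0003
```

Emit:
move_arm(gripper=[-1,-1,-1], linear=[[-1,0,0],[-1,0,0],[0,0,0]], rotation=[[0,0,0],[0,0,0],[0,0,0]])

```text
t: 21.22
ee_pos: [0.6199, 0.0333, 0.0988]
eef_rot: [-0.001, 0.755, 0.656, 0.001]
force: [0.6, 8.2, -1.2]
grip_width: 0.0002
```

Emit:
move_arm(gripper=[-1,-1,-1], linear=[[-1,0,0],[0,0,0],[0,0,0]], rotation=[[0,0,0],[0,0,0],[0,0,0]])

```text
t: 21.6
ee_pos: [0.6198, 0.0332, 0.0988]
eef_rot: [-0.001, 0.755, 0.656, 0.002]
force: [0.4, 10.6, -2.3]
grip_width: 0.0004
```

Emit:
move_arm(gripper=[-1,-1,-1,-1,-1,-1,-1,-1,-1,-1,-1], linear=[[2,0,0],[3,0,0],[5,0,0],[15,0,0],[25,0,0],[25,0,0],[0,0,-40],[0,0,-50],[20,0,-50],[50,0,0],[0,0,0]], rotation=[[0,0,0],[0,0,0],[0,0,0],[0,0,0],[0,0,0],[0,0,0],[0,0,0],[0,0,0],[0,0,0],[0,0,0],[0,0,0]])

```text
t: 22.98
ee_pos: [0.639, 0.1802, 0.2393]
eef_rot: [-0.001, 0.753, 0.658, 0.001]
force: [-0.5, -0.0, -0.6]
grip_width: 0.0004
```

Run:
```python
from h import *
s=robot.read_state();print(s["force"].round(1),s["ee_pos"].round(4))
a=-0.142; c=np.array([.619,-.040,0]); ex=np.array([-np.cos(a),-np.sin(a),0]); ey=np.array([np.sin(a),-np.cos(a),0]);
for n in ["scene","top"]:
    im,d=robot.snapshot(n);cv2.imwrite(f"pics/e_{n}.png",cv2.resize(im[170:280,240:350],None,fx=6,fy=5,interpolation=cv2.INTER_CUBIC) if n=="scene" else cv2.resize(im[160:305,270:410],None,fx=4,fy=4))
    cv2.imwrite(f"pics/full_{n}.png",im)
    P=cloud(n,d)
    B=np.stack([(P-c)@ex,(P-c)@ey,P[...,2]],-1)
    H,S,V=[cv2.cvtColor(im,cv2.COLOR_BGR2HSV)[...,i].astype(int) for i in range(3)]
    roi=(abs(B[...,0])<.06)&(abs(B[...,1])<.11)&(d>0)
    for nm,m in dict(dark=roi&(V<60)&(B[...,2]>.145)&(B[...,2]<.19)&(abs(B[...,1])<.03),yellow=roi&(H>20)&(H<35)&(S>120)&(B[...,2]>.07)&(B[...,2]<.14)).items():
        q=B[m]; print(n,nm,len(q),np.percentile(q,[5,50,95],axis=0).round(4).tolist() if len(q) else 0)
```

```text
[-0.5 -0.  -0.6] [0.639  0.1802 0.2393]
scene dark 111 [[0.0097, -0.0208, 0.1743], [0.015, -0.0061, 0.1813], [0.0207, 0.0166, 0.1832]]
scene yellow 30 [[0.0105, -0.0643, 0.1068], [0.0169, -0.062, 0.1161], [0.0228, -0.0582, 0.119]]
top dark 103 [[0.0119, -0.0187, 0.1759], [0.0175, -0.0005, 0.1807], [0.0228, 0.017, 0.1852]]
top yellow 29 [[0.0008, -0.0636, 0.0946], [0.0139, -0.0616, 0.1166], [0.0246, -0.0592, 0.12]]
```

View pics/e_scene.png

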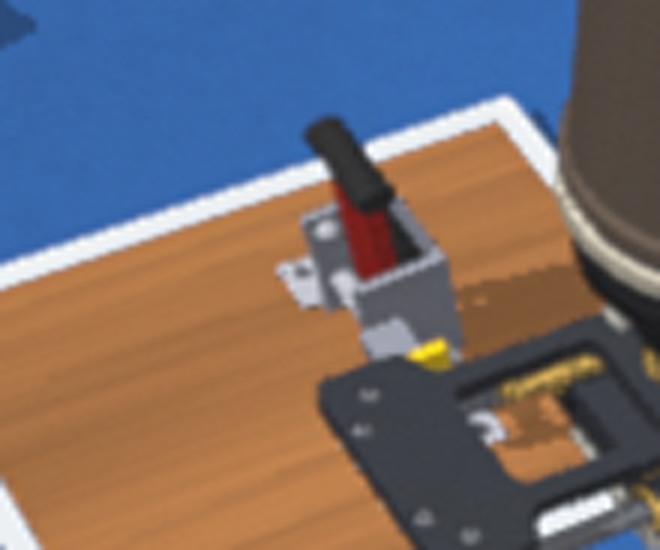

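View pics/full_scene.png

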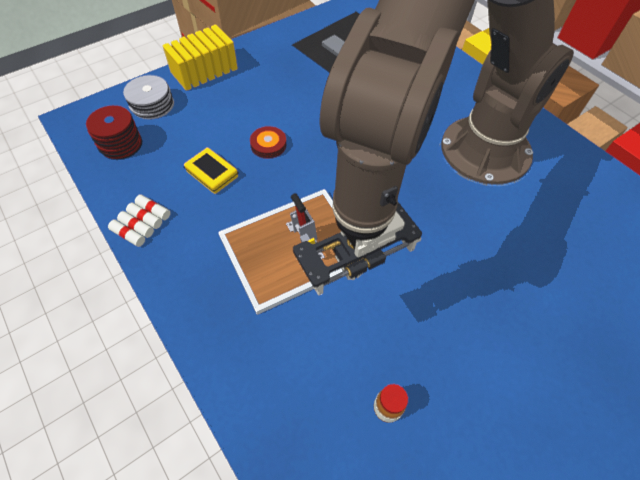

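The last pictures show the leg still home, with its foot at (350,160) in e_scene. The bolt pin shows behind the leg at (345,285), and the tab has moved from board y -0.091 to -0.062. The stock is where it was. Handing in.

```bash
python3 -c "
from bench import robot
print(robot.read_state()['dq'].round(3)); print(robot.close_job())"
```

```text
[ 0.029 -0.002  0.027  0.013  0.004 -0.     0.006]
the job is handed in; nothing more can be done
None
```

I swung the leg past its ball catch, pressed it against the rubber stop and pushed the lock bolt in behind it. I then backed the arm clear and handed the job in at about 23 s; no verdict was reported.

- **Leg:** I pressed it at about 15 N (wrist reading) for about half a second. After I backed off, the foot measured about 15–17 mm along the board's x, close to the 15.6 mm I had worked out for the stop.
- **Bolt:** It slid in at about 3 N and stopped firmly; I pushed on the stop up to about 10.6 N. Both cameras show the tab moved by about 29 mm of the 30 mm travel. The scene camera shows the pin behind the leg.
- **Force limit:** The highest reading I saw at the end of a move was about 15 N. I did not see forces inside the moves.
- **Stock:** The discs, case and jar look unmoved in the last scene picture; I did not measure them.
- **What went wrong on the way:** My first push used the fingers' bevelled backs, which forced the tool upward with up to 7.7 N. I backed off and turned the tool 90° so the flat sides pushed.
- **At hand-in:** The last reading showed the arm still settling, with joint speeds up to 0.03 rad/s, well clear of the board.

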